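# Tighten the leak tester's cover in cross order and open the suction valve

## Task

The cover of the vacuum leak tester is on and its four wing screws are finger-tight. Turn every wing screw clockwise until it is fully home, in cross order so that the gasket is squeezed evenly: finish one screw and its diagonal opposite before finishing either of the other two. Only when all four are home, open the suction valve fully by swinging its lever in line with the pipe; leave everything else where it is and let go.

Things in the scene. Friction and masses are not known exactly. Their poses are not given: they have to be found in the camera images.
- tester: Vacuum leak tester, fixed: grey pump base (x -115 to 165, y -125 to 325 mm, 80 high), on it a cast chamber with a screwed cover and, to the left, a suction pipe with ball valve. Origin on the bench under the cover's centre; x away from the robot, y left along the pipe, z up; yawed up to 0.35 rad. Gauge behind the chamber at (130, -50) mm, 175 high.
- cover (a point): Centre of the top face of the steel cover (180 mm in x, 210 in y, 168 mm above the bench; the tester's axes), black gasket under it. A round sight glass, 92 mm wide, stands 15 mm proud in its middle; a wing screw stands at each corner, at x = +-65, y = +-80 mm from here.
- screw_near_left (a joint): Turn of the dark steel wing screw at the cover corner nearer the robot, on the pipe side (-x, +y in the tester's frame); rad, growing clockwise from above. Finger-tight at the start (0 to 0.35), dead stop fully home at 1.45. Takes 0.16 N m at first, 0.25 N m at the end; stays where left, hardly sinks. Its diagonal opposite is screw_far_right.
- near_left_wings (a point): On the axis of screw_near_left, 28 mm above the cover, halfway up its wings; turns with it: x along the wings, y across, z up. The upright wings are 9 mm thick, 66 mm from tip to tip, from 13 to 42 mm above the cover (31 mm at the axis); below is a 23 mm round hub, top 15 mm above the cover. Fully home, the wings lie +25 degrees (anticlockwise from above) from the tester's x.
- screw_near_right (a joint): Turn of the dark steel wing screw at the cover corner nearer the robot, on the side away from the pipe (-x, -y); rad, growing clockwise from above. Finger-tight at the start (0 to 0.35), dead stop fully home at 1.45. Takes 0.16 N m at first, 0.25 N m at the end; stays where left, hardly sinks. Its diagonal opposite is screw_far_left.
- near_right_wings (a point): On the axis of screw_near_right, 28 mm above the cover, halfway up its wings; turns with it: x along the wings, y across, z up. The upright wings are 9 mm thick, 66 mm from tip to tip, from 13 to 42 mm above the cover (31 mm at the axis); below is a 23 mm round hub, top 15 mm above the cover. Fully home, the wings lie -40 degrees (anticlockwise from above) from the tester's x.
- screw_far_left (a joint): Turn of the dark steel wing screw at the cover corner farther from the robot, on the pipe side (+x, +y); rad, growing clockwise from above. Finger-tight at the start (0 to 0.35), dead stop fully home at 1.45. Takes 0.16 N m at first, 0.25 N m at the end; stays where left, hardly sinks. Its diagonal opposite is screw_near_right.
- far_left_wings (a point): On the axis of screw_far_left, 28 mm above the cover, halfway up its wings; turns with it: x along the wings, y across, z up. The upright wings are 9 mm thick, 66 mm from tip to tip, from 13 to 42 mm above the cover (31 mm at the axis); below is a 23 mm round hub, top 15 mm above the cover. Fully home, the wings lie -65 degrees (anticlockwise from above) from the tester's x.
- screw_far_right (a joint): Turn of the dark steel wing screw at the cover corner farther from the robot, on the side away from the pipe (+x, -y); rad, growing clockwise from above. Finger-tight at the start (0 to 0.35), dead stop fully home at 1.45. Takes 0.16 N m at first, 0.25 N m at the end; stays where left, hardly sinks. Its diagonal opposite is screw_near_left.
- far_right_wings (a point): On the axis of screw_far_right, 28 mm above the cover, halfway up its wings; turns with it: x along the wings, y across, z up. The upright wings are 9 mm thick, 66 mm from tip to tip, from 13 to 42 mm above the cover (31 mm at the axis); below is a 23 mm round hub, top 15 mm above the cover. Fully home, the wings lie +70 degrees (anticlockwise from above) from the tester's x.
- valve (a joint): Turn of the suction valve's lever, rad, growing clockwise from above: 0 = shut, lever across the pipe, pointing to the robot (-x of the tester); 1.571 = open, dead stop, lever along the pipe, pointing away from the chamber (+y). Starts at 0 to 0.15. Takes 0.15 N m, stays where left. Its upright axis is at x = 0, y = 190 mm of the tester.
- valve_handle (a point): Point in the middle of the valve lever's flat steel grip, 90 mm from its axis, 158 mm above the bench; turns with it: x outward along the lever, z up. The grip is 20 mm wide, 14 high, from 40 to 125 mm from the axis. The pipe (24 mm thick, axis 115 mm above the bench) lies below the lever's open position; its elbow ends 285 mm from the cover's centre.
- control_unit: Bystander: a finned aluminium control unit with a black plug, 170 x 110 x 38 mm, lying on the bench. Origin at its underside's centre (z up).
- spray_can: Bystander: an upright spray can, 58 mm wide, 210 mm high. Origin at its underside's centre (z up).
- grease_jar: Bystander: a jar of 60 mm, 50 mm high, standing on the tester's base behind the pipe. Origin at its underside's centre (z up).
- screwdriver: Bystander: a screwdriver of 200 mm lying on the bench. Origin at its underside's centre (z up).
- wrench: Bystander: a wrench of 190 mm lying on the bench. Origin at its underside's centre (z up).
- tape_roll: Bystander: a roll of tape, 104 mm wide, 24 mm high, lying flat. Origin at its underside's centre (z up).
- multimeter: Bystander: a multimeter, 170 x 85 x 34 mm, lying flat. Origin at its underside's centre (z up).

How it is judged:
On the way, in this order (a step that is already met when the one before it is completed fails the run):
1. one diagonal pair of wing screws is fully home while neither of the other two is (((value of joint each of screw_near_left, screw_far_right above 1.3 rad and value of joint each of screw_near_right, screw_far_left below 1.1 rad) or (value of joint each of screw_near_right, screw_far_left above 1.3 rad and value of joint each of screw_near_left, screw_far_right below 1.1 rad))), for 0.1 s.
2. all four wing screws are fully home, the valve still shut (value of joint each of screw_near_left, screw_near_right, screw_far_left, screw_far_right above 1.3 rad and value of joint valve below 0.5 rad), for 0.1 s.
3. the suction valve is open (value of joint valve above 1.4 rad), for 0.2 s.
At the end, for the whole second after the job is handed in: All four wing screws are fully home (each within 0.15 rad of its stop: joint above 1.30), the suction valve's lever lies along the pipe (within 0.17 rad of its stop: joint above 1.40) and is at rest (value of joint each of screw_near_left, screw_near_right, screw_far_left, screw_far_right above 1.3 rad and value of joint valve above 1.4 rad and velocity of joint valve below 0.05 rad/s); the robot touches nothing.
It fails at once if the suction valve was opened (past 0.5 rad) before all four screws were home (value of joint valve above 0.5 rad and value of joint any of screw_near_left, screw_near_right, screw_far_left, screw_far_right below 1.25 rad).
It fails at once if a bystander was moved by more than 30 mm (distance of any of control_unit, spray_can, grease_jar, screwdriver, wrench, tape_roll, multimeter from where it was at the start of the episode above 0.03 m).
It also fails if it takes over 72 s, if anything falls off the work surface, if the arm or the gripper's body presses on something with over 40 N, if the wrist force passes 120 N, or if a joint passes its speed limit or range.

## Robot

A 6-joint arm with a two-finger parallel gripper is mounted at the origin on the work surface. World frame = base frame: x ahead of the robot, y to its left, z up, the work surface at z = 0. Lengths are in m, angles in rad, forces in N, time in s.
With the tool pointing down it reaches from about 0.375 to 0.925 m from the base axis. Payload 5.7 kg.
Tool frame: the origin (TCP) lies at the very end of the fingers, on their centre line; the grasp point (between the pads) lies robot.tcp_to_grasp behind it (robot.tcp_to_grasp is the distance from the TCP to the grasp point, in m); z points along the fingers, y is the line along which they close (so a half turn about z gives the same grasp; the last joint's range is limited). The gripper opens to 85 mm and grips with 20 to 120 N. Pads are 22 mm wide; open, the fingers measure 114 mm over their backs; the gripper's body (76 mm by 85 mm) begins 54 mm behind the grasp point. The pads swing forward as they close: fully open they stand 13 mm farther back than shut.
Start: joints at [1.054, 0.359, 1.51, -0, 1.272, -0.115], TCP at [0.235, 0.552, 0.231] pointing down, gripper open.
Joint ranges: [-2.97, 2.97], [-1.01, 2.36], [0.21, 2.38], [-0.96, 4.11], [0.2, 2.71], [-2.98, 2.98]. Speed limits (rad/s): [2.39, 2.39, 3.14, 3.14, 3.14, 3.14].

## Interface

Orientations are given as a unit quaternion [w, x, y, z].
In Python, from rig import robot, optics, workorder gives the robot as it stands.
- The arm moves only by the tool move_arm, never from a script. Its argument "rows" is a list of rows, each an object of numbers: "tx", "ty", "tz": the shift along the tool's x, y, z in m; "wx", "wy", "wz": the turn, a rotation vector about the tool's x, y, z in rad. In form: [{"tx": .., "ty": .., "tz": .., "wx": .., "wy": .., "wz": ..}, ...]. A call has 1 to 8 rows; each row shifts and turns the commanded pose from where the row before left it, along the tool's axes as they then stand; what a row does not reach is not made up. A row lasts 1/10 s, in which the tool goes at most 50 mm and 8.59 degrees, less where a joint would pass 70% of its speed; a pose out of reach is approached as far as the arm can. A call with a gripper value outside its range is refused whole. "claw" is the opening, from 0 (shut) to 1 (fully open), set as the call begins (left out, the last holds). The fingers move at their own pace and stop on an object; the grip force is fixed at half the most. Time passes only in rows, so rows that do not move let the fingers close. It gives the time, the measured TCP pose, the force, the opening and the grip force at its end, in the units of the state.
- robot.get_obs(): the state, without advancing time (a new reading comes with each control period).
- optics.snapshot(name): name is "scene" or "top" or "wrist"; returns a dict with "img" (384x512x3 uint8, red, green, blue), "fovy" (degrees; the focal length in pixels is half the picture's height over the tangent of half this angle, whatever the lens; pixels are square), "cx", "cy" (the principal point, pixels), "R" (3x3) and "t" (3): a world point X has camera coordinates R X + t; the wrist camera has in their place "T_tool_cam" (4x4, takes a point from camera to tool coordinates, whose origin is the TCP and whose axes are the flange's). Camera axes: x right, y down, z forward; pixel columns grow to the right and rows downward; lengths in m; the calibration is good to about 2 mm. A picture is of the moment at which its call begins: read the wrist's pose just before it. There is no depth.
- workorder.sign_off(): hands the job in; it is judged then, once.
The state is a dict: "clock": time; "joint_pos": joint angles; "joint_vel": joint speeds; "joint_efforts": joint torques, N m; "tool_pos": TCP position; "tcp_rot": TCP orientation; "contact_force": force on the tool from outside, world axes, zero at the start; "torque": the same for the moment, N m; "grip_width": finger opening in m; "grasp_force": force on a finger pad.
Only numpy, scipy, OpenCV 4.12 (cv2) and the standard library are available. Lean on these libraries where they do the work, as an engineer would, in place of code of your own. Each camera call takes 0.05 s, during which the arm holds its last target. There are 200 camera calls.

## Working session

There is one attempt and no reset: what is moved stays moved. The work goes in short steps, Python scripts to look and compute and a tool call to move; the robot and the scene stay as the last step left them, time stands still between calls to the robot, and variables do not carry over. Pictures are saved under pics/ and viewed, at most 11 in all, crops included, and the job is handed in when it is done.

Besides the shell and the picture viewer there is one more tool, called after "Request:" by a JSON object that holds its "name" and its "arguments", one argument or row to a line. move_arm: Moves the arm, as the interface text tells. Its arguments: {"type":"object","properties":{"rows":{"type":"array"},"claw":{"type":"number"}},"required":["rows"]}

```bash
mkdir -p pics; ls; python3 - <<'E'
from rig import robot, optics, workorder
import cv2,numpy as np
o=robot.get_obs();print(o, robot.tcp_to_grasp)
for n in("scene","top","wrist"):
    s=optics.snapshot(n);cv2.imwrite(f"pics/{n}0.png",cv2.cvtColor(s["img"],cv2.COLOR_RGB2BGR))
    print(n,{k:v for k,v in s.items() if k!="img"})
    np.save(f"{n}0.npy",{k:v for k,v in s.items()},allow_pickle=True)
a=cv2.imread("pics/top0.png");cv2.imwrite("pics/top0b.png",cv2.resize(a,(800,600),interpolation=cv2.INTER_CUBIC))
E
```

```text
pics
{'clock': 0.0, 'joint_pos': array([ 1.05388071e+00,  3.59474695e-01,  1.51144623e+00, -7.69775635e-07,
        1.27252802e+00, -1.15094999e-01]), 'joint_vel': array([ 0.00116171,  0.00067628,  0.001085  , -0.0010194 ,  0.00076745,
       -0.00018569]), 'joint_efforts': array([-3.45511631e-03, -5.27620625e+01, -2.78617555e+01, -5.53441732e-04,
        1.36721972e-02,  6.64579559e-06]), 'tool_pos': array([0.23431477, 0.55159877, 0.2304664 ]), 'tcp_rot': array([-2.88092163e-04,  1.99561216e-01,  9.79884922e-01, -8.82302028e-04]), 'contact_force': array([-0.19214282, -0.05008033, -0.19318633]), 'torque': array([ 0.03905264, -0.02191199,  0.02633316]), 'grasp_force': 0.0, 'grip_width': 0.08523902489264576} 0.0187
scene {'fovy': 56.2948099909931, 'cx': 250.75489954076636, 'cy': 192.66894167359604, 'R': array([[-0.72788888,  0.68563303,  0.00922654],
       [ 0.40104516,  0.43659894, -0.80532239],
       [-0.55618392, -0.58248495, -0.59276532]]), 't': array([ 0.3545244 , -0.12134555,  1.57162521])}
top {'fovy': 45.13249287736765, 'cx': 257.50563855173266, 'cy': 190.81690540035453, 'R': array([[-0.0257877 , -0.99960715,  0.01097931],
       [-0.98626733,  0.02364823, -0.16345491],
       [ 0.16313105, -0.01504367, -0.98648971]]), 't': array([0.03300835, 0.52498236, 1.55897953])}
wrist {'fovy': 62.62150972343678, 'cx': 250.96431143853016, 'cy': 190.35047733404875, 'T_tool_cam': array([[-9.73039509e-04, -9.63374173e-01, -2.68159013e-01,
         6.77151159e-02],
       [ 9.99998445e-01, -5.42922691e-04, -1.67810991e-03,
         1.44298961e-03],
       [ 1.47105813e-03, -2.68160229e-01,  9.63373203e-01,
        -1.42227124e-01],
       [ 0.00000000e+00,  0.00000000e+00,  0.00000000e+00,
         1.00000000e+00]])}
```

View pics/top0b.png

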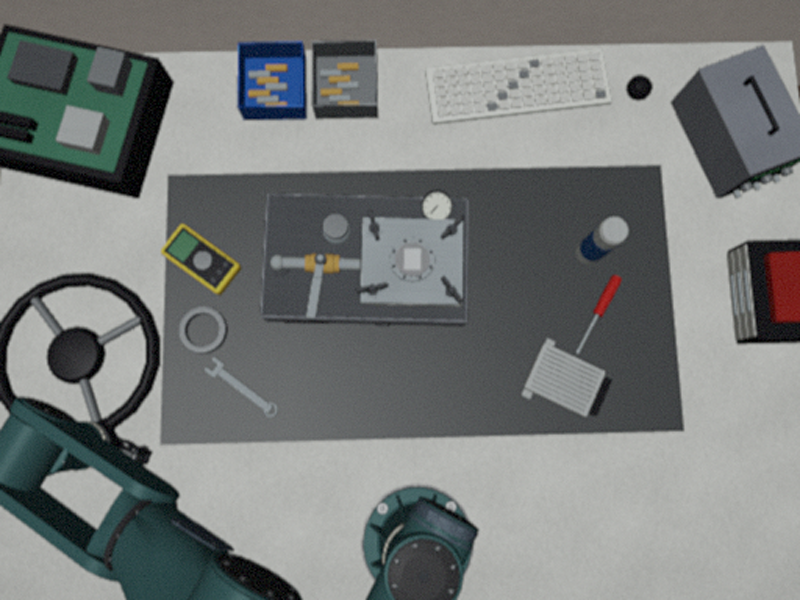

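View pics/scene0.png

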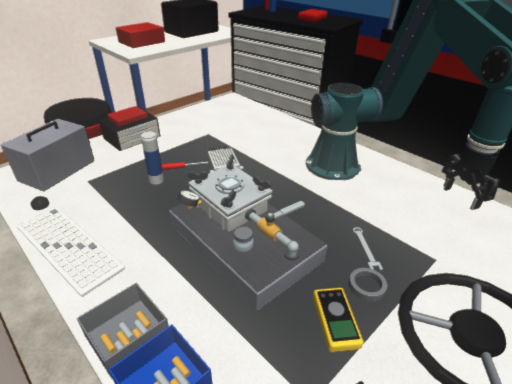

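The top picture shows the tester with little yaw. In 800x600 pixels the cover is about (362..465, 218..303), and the lever points to the robot from (320,260). I'll enlarge that area.

```bash
python3 - <<'E'
import cv2
a=cv2.imread("pics/top0.png")[115:215,165:305]
cv2.imwrite("pics/crop1.png",cv2.resize(a,None,fx=5.7,fy=5.7,interpolation=cv2.INTER_CUBIC))
E
```

```text
(no output)
```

View pics/crop1.png

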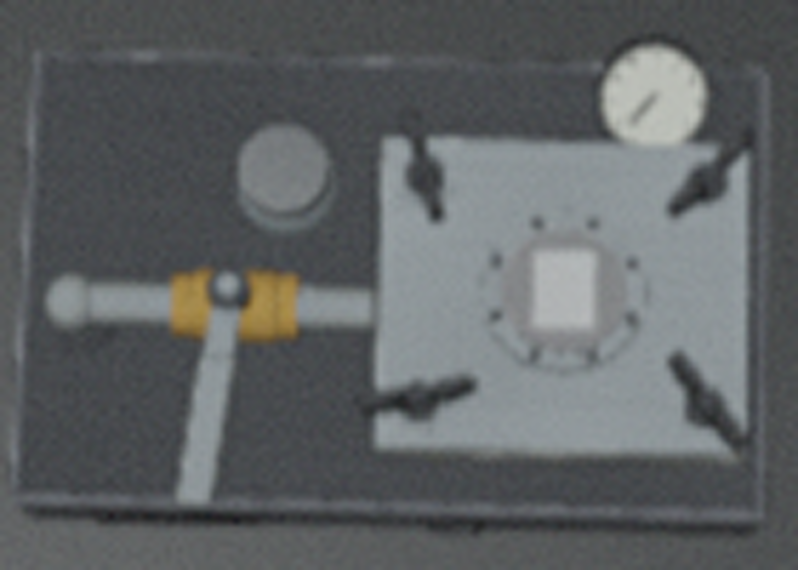

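Crop pixels. Cover corners: (381,137), (750,147), (745,457), (372,450). Screw hubs: FL (425,178), FR (706,183), NL (422,397), NR (708,402). I'll fit the tester pose to these.

```bash
cat > h.py <<'E'
import numpy as np
from scipy.optimize import least_squares
from scipy.spatial.transform import Rotation as Ro
def f(s): return s["img"].shape[0]/2/np.tan(np.radians(s["fovy"])/2)
def proj(s,X):
    c=np.asarray(X)@s["R"].T+s["t"]; return c[:,:2]/c[:,2:]*f(s)+[s["cx"],s["cy"]]
def unproj(s,uv,z):
    d=np.c_[(np.atleast_2d(uv)-[s["cx"],s["cy"]])/f(s),np.ones(len(np.atleast_2d(uv)))]@s["R"]
    o=-s["R"].T@s["t"]; return o+d*((z-o[2])/d[:,2])[:,None]
def wristcam(s,o):
    w=o["tcp_rot"];R=Ro.from_quat([w[1],w[2],w[3],w[0]]).as_matrix();T=np.eye(4);T[:3,:3]=R;T[:3,3]=o["tool_pos"]
    C=np.linalg.inv(T@s["T_tool_cam"]);return dict(s,R=C[:3,:3],t=C[:3,3])
SC=dict(NL=(-.065,.08),NR=(-.065,-.08),FL=(.065,.08),FR=(.065,-.08)); HOME=dict(NL=25,NR=-40,FL=-65,FR=70)
COR=np.array([(.09,.105,.168),(.09,-.105,.168),(-.09,-.105,.168),(-.09,.105,.168)])
HUB=np.array([[*SC[k],.196] for k in("FL","FR","NL","NR")])
def W(p,L):
    L=np.atleast_2d(L);c,s=np.cos(p[2]),np.sin(p[2]);return np.c_[p[0]+c*L[:,0]-s*L[:,1],p[1]+s*L[:,0]+c*L[:,1],L[:,2]]
def fit(s,L,uv,p0=(.6,0,0)):
    r=least_squares(lambda p:(proj(s,W(p,L))-uv).ravel(),p0,loss="soft_l1");return r.x,(proj(s,W(r.x,L))-uv).round(1)
E
python3 - <<'E'
from h import *
s=np.load("top0.npy",allow_pickle=True).item()
k=lambda a:np.array(a)/5.7+[164.6,114.6]
c=k([(381,137),(750,147),(745,457),(372,450),(425,178),(706,183),(422,397),(708,402)])
p,r=fit(s,np.r_[COR,HUB],c);print(p,r.tolist())
t=dict(NL=[(365,405),(475,382)],NR=[(678,358),(742,447)],FL=[(415,118),(437,218)],FR=[(672,212),(748,142)])
for n in t:
    a,b=unproj(s,k(t[n]),.2);w=np.degrees(np.arctan2(*(b-a)[1::-1])-p[2]);h=HOME[n]
    v=(w-h+90)%180-90; print(n,W(p,[*SC[n],.196])[0].round(4),(a+b)[:2]/2,"wing ang",w,"above home deg",v%180, "turn",1.45-np.radians(v%180))
E
```

```text
[ 0.58299742  0.00088451 -0.04474061] [[0.1, 0.4], [-0.1, 0.0], [0.5, 0.3], [0.1, 0.1], [-0.3, -1.4], [0.6, -1.2], [-0.9, 0.3], [-0.1, 0.5]]
NL [0.5216 0.0837 0.196 ] [0.52390367 0.08185195] wing ang -76.78716217551985 above home deg 78.21283782448015 turn 0.08492846263446263
NR [ 0.5145 -0.0761  0.196 ] [ 0.51515177 -0.07719874] wing ang -143.9865524902444 above home deg 76.0134475097556 turn 0.12331506516288027
FL [0.6515 0.0779 0.196 ] [0.65152798 0.07613463] wing ang -166.51291832836148 above home deg 78.48708167163852 turn 0.08014200454821285
FR [ 0.6444 -0.0819  0.196 ] [ 0.64270492 -0.08201846] wing ang -45.650632906411296 above home deg 64.34936709358871 turn 0.32689167264238295
```

Request:
{"name": "move_arm", "arguments": {
  "rows": [
    {"tx": -0.037,"ty": -0.027,"tz": -0.0125},
    {"tx": -0.037,"ty": -0.027,"tz": -0.0125},
    {"tx": -0.037,"ty": -0.027,"tz": -0.0125},
    {"tx": -0.037,"ty": -0.027,"tz": -0.0125},
    {"tx": -0.037,"ty": -0.027,"tz": -0.0125},
    {"tx": -0.037,"ty": -0.027,"tz": -0.0125},
    {"tx": -0.037,"ty": -0.027,"tz": -0.0125},
    {"tx": -0.037,"ty": -0.027,"tz": -0.0125}
  ]
}}

```text
schema error: expected keys tx, ty, tz, wx, wy, wz
```

Request:
{"name": "move_arm", "arguments": {
  "rows": [
    {"tx": -0.038,"ty": -0.026},
    {"tx": -0.038,"ty": -0.026},
    {"tx": -0.038,"ty": -0.026},
    {"tx": -0.037,"ty": -0.025},
    {"wz": 0.141},
    {"wz": 0.141},
    {"wz": 0.141},
    {"wz": 0.141}
  ]
}}

```text
schema error: expected keys tx, ty, tz, wx, wy, wz
```

Request:
{"name": "move_arm", "arguments": {
  "rows": [
    {"wz": 0.141},
    {"wz": 0.141},
    {"wz": 0.141},
    {},
    {}
  ]
}}

```text
schema error: expected keys tx, ty, tz, wx, wy, wz
```

```bash
cat >> h.py <<'E'
def psi(o):
    w=o["tcp_rot"];R=Ro.from_quat([w[1],w[2],w[3],w[0]]).as_matrix();return R
def rel(o,x,y,z,xang):
    "shift in tool axes and wz to reach world x,y,z with tool x at xang deg (mod 180)"
    R=psi(o);d=R.T@(np.array([x,y,z])-o["tool_pos"]);a=np.degrees(np.arctan2(R[1,0],R[0,0]))
    return d.round(4),"xang",a.round(2),"wz",np.radians(a-xang).round(3),"tilt",R[:,2].round(3),"q6",o["joint_pos"][5].round(2)
def snapw(n):
    from rig import robot,optics
    import cv2
    o=robot.get_obs();s=wristcam(optics.snapshot("wrist"),o);np.save(n+".npy",s,allow_pickle=True)
    cv2.imwrite(f"pics/{n}.png",cv2.resize(cv2.cvtColor(s["img"],cv2.COLOR_RGB2BGR),(800,600),interpolation=cv2.INTER_CUBIC));return o,s
E
python3 - <<'E'
from h import *
o,s=snapw("w1");print(o["tool_pos"],rel(o,.5216,.0837,.2,100.6))
E
```

```text
[0.23436081 0.55176469 0.23063486] (array([-0.4474, -0.3184,  0.031 ]), 'xang', np.float64(156.98), 'wz', np.float64(0.984), 'tilt', array([-0.001, -0.001, -1.   ]), 'q6', np.float64(-0.12))
```

View pics/w1.png

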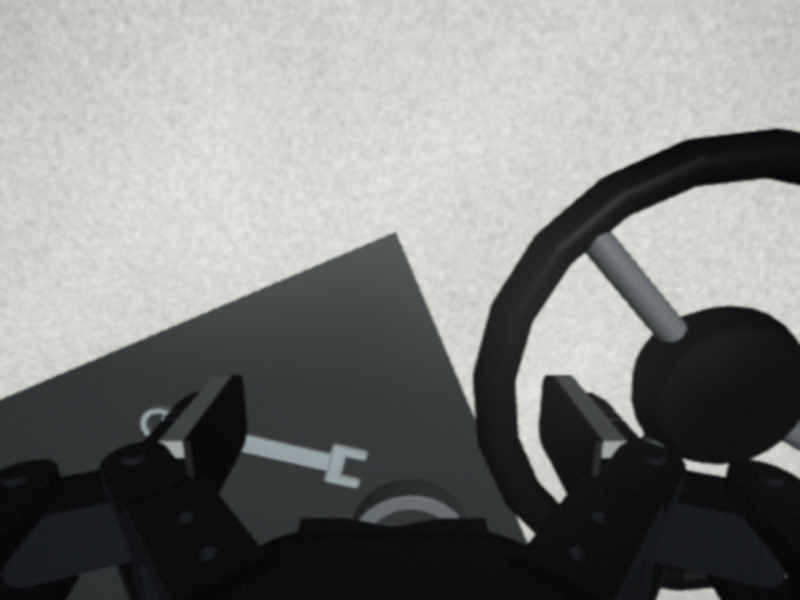

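The moves were refused because every row needs all six keys. The picture shows only the wrench, the wheel and the open fingers at the bottom (pads near (240,420) and (550,420)). I'll resend with full rows.

Request:
{"name": "move_arm", "arguments": {
  "rows": [
    {"tx": -0.037,"ty": -0.027,"tz": -0.0125,"wx": 0,"wy": 0,"wz": 0},
    {"tx": -0.037,"ty": -0.027,"tz": -0.0125,"wx": 0,"wy": 0,"wz": 0},
    {"tx": -0.037,"ty": -0.027,"tz": -0.0125,"wx": 0,"wy": 0,"wz": 0},
    {"tx": -0.037,"ty": -0.027,"tz": -0.0125,"wx": 0,"wy": 0,"wz": 0},
    {"tx": -0.037,"ty": -0.027,"tz": -0.0125,"wx": 0,"wy": 0,"wz": 0},
    {"tx": -0.037,"ty": -0.027,"tz": -0.0125,"wx": 0,"wy": 0,"wz": 0},
    {"tx": -0.037,"ty": -0.027,"tz": -0.0125,"wx": 0,"wy": 0,"wz": 0},
    {"tx": -0.037,"ty": -0.027,"tz": -0.0125,"wx": 0,"wy": 0,"wz": 0}
  ]
}}

```text
clock: 1.0
tool_pos: [0.423, 0.2359, 0.3318]
tcp_rot: [0.0, 0.199, 0.98, 0.0]
contact_force: [1.4, 0.6, -0.4]
grip_width: 0.0854
grasp_force: 0.0
```

Request:
{"name": "move_arm", "arguments": {
  "rows": [
    {"tx": -0.038,"ty": -0.026,"tz": 0,"wx": 0,"wy": 0,"wz": 0},
    {"tx": -0.038,"ty": -0.026,"tz": 0,"wx": 0,"wy": 0,"wz": 0},
    {"tx": -0.038,"ty": -0.026,"tz": 0,"wx": 0,"wy": 0,"wz": 0},
    {"tx": -0.037,"ty": -0.025,"tz": 0,"wx": 0,"wy": 0,"wz": 0},
    {"tx": 0,"ty": 0,"tz": 0,"wx": 0,"wy": 0,"wz": 0.141},
    {"tx": 0,"ty": 0,"tz": 0,"wx": 0,"wy": 0,"wz": 0.141},
    {"tx": 0,"ty": 0,"tz": 0,"wx": 0,"wy": 0,"wz": 0.141},
    {"tx": 0,"ty": 0,"tz": 0,"wx": 0,"wy": 0,"wz": 0.141}
  ]
}}

```text
clock: 1.8
tool_pos: [0.5212, 0.0835, 0.331]
tcp_rot: [-0.0, 0.467, 0.884, -0.0]
contact_force: [0.1, 0.2, 1.0]
grip_width: 0.0855
grasp_force: 0.0
```

Request:
{"name": "move_arm", "arguments": {
  "rows": [
    {"tx": 0,"ty": 0,"tz": 0,"wx": 0,"wy": 0,"wz": 0.141},
    {"tx": 0,"ty": 0,"tz": 0,"wx": 0,"wy": 0,"wz": 0.141},
    {"tx": 0,"ty": 0,"tz": 0,"wx": 0,"wy": 0,"wz": 0.141},
    {"tx": 0,"ty": 0,"tz": 0,"wx": 0,"wy": 0,"wz": 0},
    {"tx": 0,"ty": 0,"tz": 0,"wx": 0,"wy": 0,"wz": 0}
  ]
}}

```text
clock: 2.3
tool_pos: [0.5212, 0.0838, 0.3312]
tcp_rot: [-0.0, 0.638, 0.77, -0.0]
contact_force: [-0.4, -0.2, -0.5]
grip_width: 0.0855
grasp_force: 0.0
```

```bash
python3 - <<'E'
from h import *
o,s=snapw("w2");print(o["clock"],o["tool_pos"],rel(o,.5216,.0837,.2,100.6))
E
```

```text
2.3 [0.52115534 0.08377384 0.33117665] (array([-1.000e-04,  5.000e-04,  1.312e-01]), 'xang', np.float64(100.64), 'wz', np.float64(0.001), 'tilt', array([-0., -0., -1.]), 'q6', np.float64(-0.16))
```

View pics/w2.png

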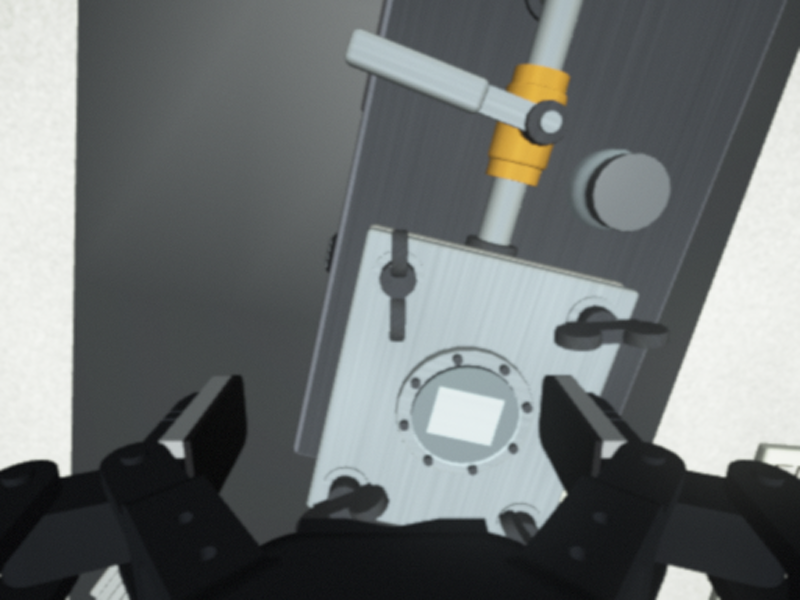

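The wrist picture shows the cover corners NL (373,227), FL (637,290) and NR (307,505), with the sight glass at (466,410). The NL wings run straight along the tool's x, from (400,232) to (397,340). The lever runs from its pivot at (545,122) to its tip at (355,48). I'll refit the pose with these.

```bash
python3 - <<'E'
from h import *
s=np.load("w2.npy",allow_pickle=True).item();k=lambda a:(np.array(a)+.5)*.64-.5
L=[(-.09,.105,.168),(.09,.105,.168),(-.09,-.105,.168),(0,0,.183)]
p,r=fit(s,np.array(L),k([(373,227),(637,290),(307,505),(466,410)]));print(p,r.tolist())
a,b=unproj(s,k([(400,232),(397,340)]),.21);print("NL mid",(a+b)/2,W(p,[-.065,.08,.2]),"ang",np.degrees(np.arctan2(*(a-b)[1::-1])))
a,b=unproj(s,k([(545,122),(352,48)]),.165);print("lever",a,b,W(p,[0,.19,.16]),"ang",np.degrees(np.arctan2(*(b-a)[1::-1])), p[2]*57.3)
for n in SC: print(n,W(p,[*SC[n],.2])[0].round(4))
E
```

```text
[ 0.58669786  0.00190055 -0.04842604] [[-2.6, -1.5], [4.1, -0.1], [-0.7, 0.4], [0.6, 3.7]]
NL mid [0.5248402  0.08556561 0.21      ] [[0.52564663 0.08495323 0.2       ]] ang 99.23593495236506
lever [0.59363974 0.18935012 0.165     ] [0.47520131 0.20765276 0.165     ] [[0.59589521 0.19167781 0.16      ]] ang 171.21539912621608 -2.7748119173634094
NL [0.5256 0.085  0.2   ]
NR [ 0.5179 -0.0749  0.2   ]
FL [0.6555 0.0787 0.2   ]
FR [ 0.6477 -0.0812  0.2   ]
```

Request:
{"name": "move_arm", "arguments": {
  "rows": [
    {"tx": 0,"ty": 0.003,"tz": 0.04,"wx": 0,"wy": 0,"wz": 0},
    {"tx": 0,"ty": 0,"tz": 0.04,"wx": 0,"wy": 0,"wz": 0.01},
    {"tx": 0,"ty": 0,"tz": 0.011,"wx": 0,"wy": 0,"wz": 0},
    {"tx": 0,"ty": 0,"tz": 0,"wx": 0,"wy": 0,"wz": 0},
    {"tx": 0,"ty": 0,"tz": 0,"wx": 0,"wy": 0,"wz": 0}
  ],
  "claw": 0.5
}}

```text
clock: 2.85
tool_pos: [0.5252, 0.0843, 0.2417]
tcp_rot: [0.001, 0.643, 0.766, 0.001]
contact_force: [0.2, 0.1, 0.0]
grip_width: 0.0427
grasp_force: 0.0
```

```bash
python3 - <<'E'
from h import *
o,s=snapw("w3");print(o["clock"],o["tool_pos"],rel(o,.5246,.0848,.187,100),o["contact_force"])
E
```

```text
2.85 [0.52521335 0.08434646 0.24165854] (array([ 0.0006, -0.0006,  0.0547]), 'xang', np.float64(99.91), 'wz', np.float64(-0.002), 'tilt', array([ 0.002, -0.   , -1.   ]), 'q6', np.float64(-0.14)) [0.19162762 0.08606216 0.02852257]
```

View pics/w3.png

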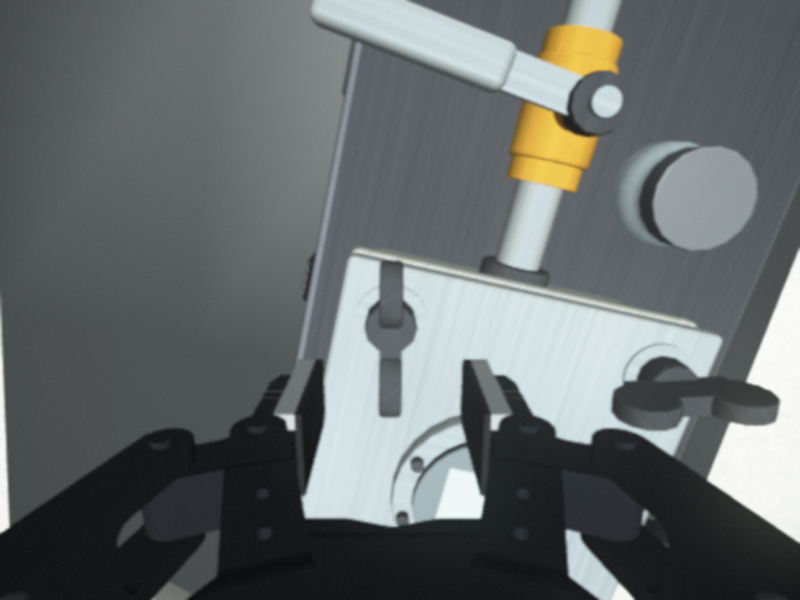

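The wings lie vertically in the picture from (392,262) to (390,415), midway between the pads (inner edges at 323 and 463). The sideways alignment is good.

```bash
python3 - <<'E'
from h import *
from rig import robot
s=np.load("w3.npy",allow_pickle=True).item();k=lambda a:(np.array(a)+.5)*.64-.5
a,b=unproj(s,k([(392,262),(390,415)]),.209);m=(a+b)/2;print(m,np.linalg.norm(a-b),np.degrees(np.arctan2(*(a-b)[1::-1])))
print(rel(robot.get_obs(),m[0],m[1],.187,100))
L=[(-.09,.105,.168),(.09,.105,.168)]
print(unproj(s,k([(352,249),(722,340)]),.168))
p,r=fit(s,np.array(L),k([(352,249),(722,340)]));print(p,r.tolist(),W(p,[-.065,.08,.2]))
print(unproj(s,k([(607,101)]),.165))
E
```

```text
[0.52494671 0.08708386 0.209     ] 0.061426860812314174 99.10784783908997
(array([ 0.0028, -0.0004,  0.0552]), 'xang', np.float64(99.9), 'wz', np.float64(-0.002), 'tilt', array([ 0.003, -0.   , -1.   ]), 'q6', np.float64(-0.14))
[[0.50309262 0.11193517 0.168     ]
 [0.6793703  0.09903418 0.168     ]]
[ 0.58406836  0.00069711 -0.07145688] [[-1.9, -0.2], [2.6, 0.5]] [[0.52494592 0.0851337  0.2       ]]
[[0.59785765 0.19079377 0.165     ]]
```

Request:
{"name": "move_arm", "arguments": {
  "rows": [
    {"tx": 0.0015,"ty": 0,"tz": 0.02,"wx": 0,"wy": 0,"wz": 0.01},
    {"tx": 0,"ty": 0,"tz": 0.02,"wx": 0,"wy": 0,"wz": 0},
    {"tx": 0,"ty": 0,"tz": 0.014,"wx": 0,"wy": 0,"wz": 0},
    {"tx": 0,"ty": 0,"tz": 0,"wx": 0,"wy": 0,"wz": 0}
  ]
}}

```text
clock: 3.3
tool_pos: [0.524, 0.0858, 0.1864]
tcp_rot: [-0.0, 0.647, 0.762, -0.0]
contact_force: [-0.4, -0.1, 0.1]
grip_width: 0.0428
grasp_force: 0.0
```

Request:
{"name": "move_arm", "arguments": {
  "rows": [
    {"tx": 0,"ty": 0,"tz": 0,"wx": 0,"wy": 0,"wz": 0},
    {"tx": 0,"ty": 0,"tz": 0,"wx": 0,"wy": 0,"wz": 0},
    {"tx": 0,"ty": 0,"tz": 0,"wx": 0,"wy": 0,"wz": 0},
    {"tx": 0,"ty": 0,"tz": 0,"wx": 0,"wy": 0,"wz": 0},
    {"tx": 0,"ty": 0,"tz": 0,"wx": 0,"wy": 0,"wz": 0}
  ],
  "claw": 0
}}

```text
clock: 3.8
tool_pos: [0.5242, 0.0857, 0.1881]
tcp_rot: [0.001, 0.648, 0.762, 0.0]
contact_force: [-2.8, -0.9, 7.5]
grip_width: 0.0075
grasp_force: 59.2
```

```bash
python3 - <<'E'
from h import *
from rig import robot
o=robot.get_obs();print(o["clock"],o["tool_pos"],rel(o,.5250,.086,.187,22.4),o["contact_force"],o["torque"],o["grip_width"],o["grasp_force"])
E
```

```text
3.8 [0.52420654 0.08570215 0.18808024] (array([0.0002, 0.0008, 0.0011]), 'xang', np.float64(99.29), 'wz', np.float64(1.342), 'tilt', array([ 0.001, -0.   , -1.   ]), 'q6', np.float64(-0.13)) [-2.82493162 -0.94042297  7.52502576] [-0.1128541   0.56721336 -0.05566549] 0.007450257225551415 59.18388219550252
```

Request:
{"name": "move_arm", "arguments": {
  "rows": [
    {"tx": 0,"ty": 0,"tz": -0.001,"wx": 0,"wy": 0,"wz": 0.1},
    {"tx": 0,"ty": 0,"tz": 0,"wx": 0,"wy": 0,"wz": 0.13},
    {"tx": 0,"ty": 0,"tz": 0,"wx": 0,"wy": 0,"wz": 0.13},
    {"tx": 0,"ty": 0,"tz": 0,"wx": 0,"wy": 0,"wz": 0.13},
    {"tx": 0,"ty": 0,"tz": 0,"wx": 0,"wy": 0,"wz": 0.13},
    {"tx": 0,"ty": 0,"tz": 0,"wx": 0,"wy": 0,"wz": 0.13},
    {"tx": 0,"ty": 0,"tz": 0,"wx": 0,"wy": 0,"wz": 0.13},
    {"tx": 0,"ty": 0,"tz": 0,"wx": 0,"wy": 0,"wz": 0.13}
  ]
}}

```text
clock: 4.6
tool_pos: [0.5273, 0.0846, 0.1882]
tcp_rot: [0.002, 0.936, 0.352, 0.003]
contact_force: [7.2, -5.5, -8.8]
grip_width: 0.0077
grasp_force: 58.5
```

Request:
{"name": "move_arm", "arguments": {
  "rows": [
    {"tx": 0,"ty": 0,"tz": 0,"wx": 0,"wy": 0,"wz": 0.13},
    {"tx": 0,"ty": 0,"tz": 0,"wx": 0,"wy": 0,"wz": 0.13},
    {"tx": 0,"ty": 0,"tz": 0,"wx": 0,"wy": 0,"wz": 0.05},
    {"tx": 0,"ty": 0,"tz": 0,"wx": 0,"wy": 0,"wz": 0}
  ]
}}

```text
clock: 5.0
tool_pos: [0.5278, 0.0837, 0.1882]
tcp_rot: [0.003, 0.979, 0.205, 0.003]
contact_force: [9.2, -7.8, -9.7]
grip_width: 0.0073
grasp_force: 58.4
```

```bash
python3 - <<'E'
from h import *
from rig import robot
o=robot.get_obs();print(o["clock"],o["tool_pos"],rel(o,.5250,.086,.187,22.4),o["contact_force"],o["torque"],o["grip_width"],o["grasp_force"])
E
```

```text
5.0 [0.52783997 0.0836938  0.18823081] (array([-0.0017, -0.0033,  0.0012]), 'xang', np.float64(23.62), 'wz', np.float64(0.021), 'tilt', array([ 0.007, -0.004, -1.   ]), 'q6', np.float64(1.19)) [ 9.24802722 -7.84962375 -9.71227376] [-1.31624367 -1.41948288  0.05725102] 0.007267505366382213 58.42837083153427
```

Request:
{"name": "move_arm", "arguments": {
  "rows": [
    {"tx": 0,"ty": 0,"tz": 0,"wx": 0,"wy": 0,"wz": 0.03},
    {"tx": 0,"ty": 0,"tz": 0,"wx": 0,"wy": 0,"wz": 0.03},
    {"tx": 0,"ty": 0,"tz": 0,"wx": 0,"wy": 0,"wz": 0},
    {"tx": 0,"ty": 0,"tz": 0,"wx": 0,"wy": 0,"wz": 0}
  ]
}}

```text
clock: 5.4
tool_pos: [0.5279, 0.0836, 0.1882]
tcp_rot: [0.003, 0.984, 0.176, 0.003]
contact_force: [8.7, -7.3, -9.3]
grip_width: 0.0068
grasp_force: 60.0
```

```bash
python3 - <<'E'
from h import *
from rig import robot
o=robot.get_obs();print(o["clock"],o["tool_pos"],rel(o,.5250,.086,.187,22.4),o["contact_force"],o["torque"],o["grip_width"],o["grasp_force"])
E
```

```text
5.4 [0.52785607 0.0835754  0.18824386] (array([-0.0018, -0.0033,  0.0012]), 'xang', np.float64(20.33), 'wz', np.float64(-0.036), 'tilt', array([ 0.007, -0.004, -1.   ]), 'q6', np.float64(1.25)) [ 8.67470746 -7.30377219 -9.31457504] [-1.36974241 -1.44616193  0.6590334 ] 0.006793141549809806 59.954263090826316
```

Torque about z rose from 0.06 to 0.66 N m, so near-left is on its stop. I'll release it and go to far-right.

Request:
{"name": "move_arm", "arguments": {
  "rows": [
    {"tx": 0,"ty": 0,"tz": 0,"wx": 0,"wy": 0,"wz": 0},
    {"tx": 0,"ty": 0,"tz": 0,"wx": 0,"wy": 0,"wz": 0},
    {"tx": 0,"ty": 0,"tz": 0,"wx": 0,"wy": 0,"wz": 0},
    {"tx": 0,"ty": 0,"tz": -0.02,"wx": 0,"wy": 0,"wz": 0},
    {"tx": 0,"ty": 0,"tz": -0.035,"wx": 0,"wy": 0,"wz": 0},
    {"tx": 0.0113,"ty": 0.04,"tz": 0,"wx": 0,"wy": 0,"wz": 0},
    {"tx": 0.0113,"ty": 0.04,"tz": 0,"wx": 0,"wy": 0,"wz": 0},
    {"tx": 0.0113,"ty": 0.04,"tz": 0,"wx": 0,"wy": 0,"wz": 0}
  ],
  "claw": 0.5
}}

```text
clock: 6.2
tool_pos: [0.598, -0.0157, 0.2433]
tcp_rot: [0.0, 0.984, 0.176, 0.001]
contact_force: [0.4, -0.4, -0.1]
grip_width: 0.0424
grasp_force: 0.0
```

Request:
{"name": "move_arm", "arguments": {
  "rows": [
    {"tx": 0.0113,"ty": 0.04,"tz": 0,"wx": 0,"wy": 0,"wz": 0},
    {"tx": 0.0113,"ty": 0.04,"tz": 0,"wx": 0,"wy": 0,"wz": 0},
    {"tx": 0,"ty": 0,"tz": 0,"wx": 0,"wy": 0,"wz": -0.139},
    {"tx": 0,"ty": 0,"tz": 0,"wx": 0,"wy": 0,"wz": -0.139},
    {"tx": 0,"ty": 0,"tz": 0,"wx": 0,"wy": 0,"wz": -0.139},
    {"tx": 0,"ty": 0,"tz": 0,"wx": 0,"wy": 0,"wz": -0.139},
    {"tx": 0,"ty": 0,"tz": 0,"wx": 0,"wy": 0,"wz": -0.139},
    {"tx": 0,"ty": 0,"tz": 0,"wx": 0,"wy": 0,"wz": -0.139}
  ]
}}

```text
clock: 7.0
tool_pos: [0.6459, -0.082, 0.2425]
tcp_rot: [-0.0, 0.827, 0.562, -0.0]
contact_force: [0.7, 0.5, -0.8]
grip_width: 0.043
grasp_force: 0.0
```

Request:
{"name": "move_arm", "arguments": {
  "rows": [
    {"tx": 0,"ty": 0,"tz": 0,"wx": 0,"wy": 0,"wz": -0.139},
    {"tx": 0,"ty": 0,"tz": 0,"wx": 0,"wy": 0,"wz": -0.139},
    {"tx": 0,"ty": 0,"tz": 0,"wx": 0,"wy": 0,"wz": -0.139},
    {"tx": 0,"ty": 0,"tz": 0,"wx": 0,"wy": 0,"wz": -0.139},
    {"tx": 0,"ty": 0,"tz": 0,"wx": 0,"wy": 0,"wz": -0.139},
    {"tx": 0,"ty": 0,"tz": 0,"wx": 0,"wy": 0,"wz": -0.139},
    {"tx": 0,"ty": 0,"tz": 0,"wx": 0,"wy": 0,"wz": -0.139},
    {"tx": 0,"ty": 0,"tz": 0,"wx": 0,"wy": 0,"wz": -0.139}
  ]
}}

```text
clock: 7.8
tool_pos: [0.6459, -0.082, 0.2425]
tcp_rot: [-0.0, 0.406, 0.914, 0.0]
contact_force: [0.2, -0.2, -0.1]
grip_width: 0.0428
grasp_force: 0.0
```

Request:
{"name": "move_arm", "arguments": {
  "rows": [
    {"tx": 0,"ty": 0,"tz": 0,"wx": 0,"wy": 0,"wz": 0},
    {"tx": 0,"ty": 0,"tz": 0,"wx": 0,"wy": 0,"wz": 0},
    {"tx": 0,"ty": 0,"tz": 0,"wx": 0,"wy": 0,"wz": 0}
  ]
}}

```text
clock: 8.1
tool_pos: [0.6461, -0.0822, 0.2424]
tcp_rot: [0.0, 0.41, 0.912, -0.0]
contact_force: [-0.2, -0.2, 1.0]
grip_width: 0.0425
grasp_force: 0.0
```

```bash
python3 - <<'E'
from h import *
o,s=snapw("w4");print(o["clock"],o["tool_pos"],rel(o,.6471,-.0834,.187,131.8),o["contact_force"])
E
```

```text
8.1 [ 0.64606164 -0.08221882  0.24242379] (array([-0.0016, -0.    ,  0.0554]), 'xang', np.float64(131.56), 'wz', np.float64(-0.004), 'tilt', array([ 0., -0., -1.]), 'q6', np.float64(-0.96)) [-0.20563879 -0.22666251  0.95139558]
```

View pics/w4.png

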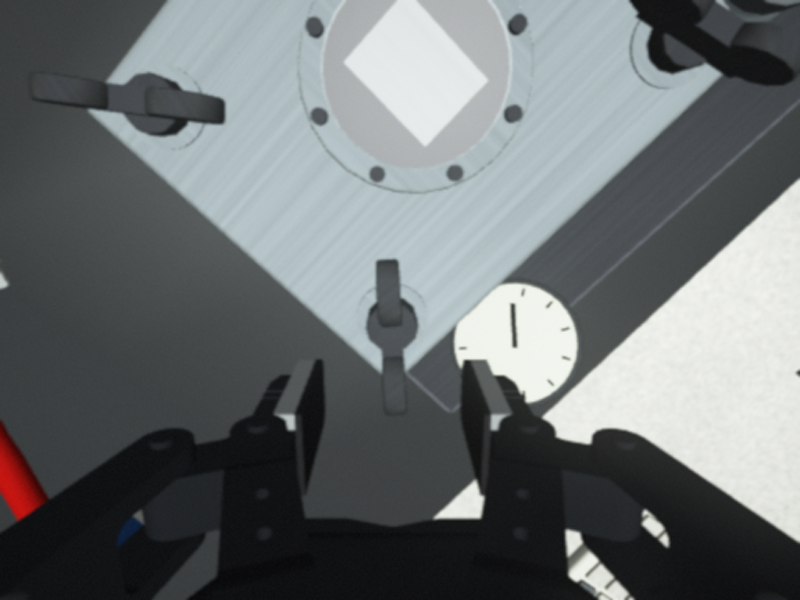

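The far-right wings run from (387,261) to (395,412), centred between the pads and turned about 3° anticlockwise from tool x. I'll correct that by wz -0.045 and tx -0.0017.

Request:
{"name": "move_arm", "arguments": {
  "rows": [
    {"tx": -0.0017,"ty": 0,"tz": 0.02,"wx": 0,"wy": 0,"wz": -0.045},
    {"tx": 0,"ty": 0,"tz": 0.02,"wx": 0,"wy": 0,"wz": 0},
    {"tx": 0,"ty": 0,"tz": 0.0135,"wx": 0,"wy": 0,"wz": 0},
    {"tx": 0,"ty": 0,"tz": 0,"wx": 0,"wy": 0,"wz": 0}
  ]
}}

```text
clock: 8.55
tool_pos: [0.6456, -0.0832, 0.1865]
tcp_rot: [-0.002, 0.389, 0.921, -0.0]
contact_force: [-0.5, 0.9, -0.4]
grip_width: 0.0428
grasp_force: 0.0
```

Request:
{"name": "move_arm", "arguments": {
  "rows": [
    {"tx": 0,"ty": 0,"tz": 0,"wx": 0,"wy": 0,"wz": 0},
    {"tx": 0,"ty": 0,"tz": 0,"wx": 0,"wy": 0,"wz": 0},
    {"tx": 0,"ty": 0,"tz": 0,"wx": 0,"wy": 0,"wz": 0},
    {"tx": 0,"ty": 0,"tz": 0,"wx": 0,"wy": 0,"wz": 0},
    {"tx": 0,"ty": 0,"tz": 0,"wx": 0,"wy": 0,"wz": 0}
  ],
  "claw": 0
}}

```text
clock: 9.05
tool_pos: [0.6476, -0.0843, 0.1901]
tcp_rot: [0.001, 0.388, 0.922, -0.0]
contact_force: [-2.7, -2.7, 7.1]
grip_width: 0.0071
grasp_force: 60.2
```

```bash
cat > st.py <<'E'
from h import *
import sys
from rig import robot
o=robot.get_obs();a=[float(v) for v in sys.argv[1:]];print(o["clock"],o["tool_pos"],*rel(o,*a),o["contact_force"].round(1),o["torque"].round(3),o["grip_width"].round(4),o["grasp_force"])
E
python3 st.py .6471 -.0834 .187 67.4
```

```text
Traceback (most recent call last):
  File "st.py", line 4, in <module>
    o=robot.get_obs();a=[float(v) for v in sys.argv[1:]];print(o["clock"],o["tool_pos"],*rel(o,*a),o["contact_force"].round(1),o["torque"].round(3),o["grip_width"].round(4),o["grasp_force"])
                                                                                                                                                    ^^^^^^^^^^^^^^^^^^^^^
AttributeError: 'float' object has no attribute 'round'
```

Request:
{"name": "move_arm", "arguments": {
  "rows": [
    {"tx": 0,"ty": 0,"tz": -0.001,"wx": 0,"wy": 0,"wz": 0.1},
    {"tx": 0,"ty": 0,"tz": 0,"wx": 0,"wy": 0,"wz": 0.13},
    {"tx": 0,"ty": 0,"tz": 0,"wx": 0,"wy": 0,"wz": 0.13},
    {"tx": 0,"ty": 0,"tz": 0,"wx": 0,"wy": 0,"wz": 0.13},
    {"tx": 0,"ty": 0,"tz": 0,"wx": 0,"wy": 0,"wz": 0.13},
    {"tx": 0,"ty": 0,"tz": 0,"wx": 0,"wy": 0,"wz": 0.13},
    {"tx": 0,"ty": 0,"tz": 0,"wx": 0,"wy": 0,"wz": 0.13},
    {"tx": 0,"ty": 0,"tz": 0,"wx": 0,"wy": 0,"wz": 0.13}
  ]
}}

```text
clock: 9.85
tool_pos: [0.6469, -0.0845, 0.1902]
tcp_rot: [0.0, 0.787, 0.617, -0.001]
contact_force: [-3.5, -3.8, 2.3]
grip_width: 0.0072
grasp_force: 59.7
```

Request:
{"name": "move_arm", "arguments": {
  "rows": [
    {"tx": 0,"ty": 0,"tz": 0,"wx": 0,"wy": 0,"wz": 0.13},
    {"tx": 0,"ty": 0,"tz": 0,"wx": 0,"wy": 0,"wz": 0.06},
    {"tx": 0,"ty": 0,"tz": 0,"wx": 0,"wy": 0,"wz": 0.02},
    {"tx": 0,"ty": 0,"tz": 0,"wx": 0,"wy": 0,"wz": 0},
    {"tx": 0,"ty": 0,"tz": 0,"wx": 0,"wy": 0,"wz": 0}
  ]
}}

```text
clock: 10.35
tool_pos: [0.6468, -0.0844, 0.1902]
tcp_rot: [0.001, 0.846, 0.534, -0.001]
contact_force: [-3.8, -3.4, 2.7]
grip_width: 0.0071
grasp_force: 62.6
```

```bash
sed -i 's/o\["grip_width"\].round(4)/o["grip_width"]/' st.py
python3 st.py .6471 -.0834 .187 67.4
```

```text
10.35 [ 0.64681612 -0.08441724  0.19016355] [ 0.001  -0.0002  0.0032] xang 64.53 wz -0.05 tilt [-0.001 -0.002 -1.   ] q6 0.21 [-3.8 -3.4  2.7] [-0.769  0.559  0.962] 0.0070825221746577405 62.62330288533121
```

Torque is 0.96 N m, so far-right is home too. Next is near-right.

Request:
{"name": "move_arm", "arguments": {
  "rows": [
    {"tx": 0,"ty": 0,"tz": 0,"wx": 0,"wy": 0,"wz": 0},
    {"tx": 0,"ty": 0,"tz": 0,"wx": 0,"wy": 0,"wz": 0},
    {"tx": 0,"ty": 0,"tz": 0,"wx": 0,"wy": 0,"wz": 0},
    {"tx": 0,"ty": 0,"tz": -0.02,"wx": 0,"wy": 0,"wz": 0},
    {"tx": 0,"ty": 0,"tz": -0.035,"wx": 0,"wy": 0,"wz": 0},
    {"tx": -0.0169,"ty": -0.0395,"tz": 0,"wx": 0,"wy": 0,"wz": 0},
    {"tx": -0.0169,"ty": -0.0395,"tz": 0,"wx": 0,"wy": 0,"wz": 0},
    {"tx": -0.0169,"ty": -0.0395,"tz": 0,"wx": 0,"wy": 0,"wz": 0}
  ],
  "claw": 0.5
}}

```text
clock: 11.15
tool_pos: [0.5175, -0.0777, 0.245]
tcp_rot: [0.0, 0.846, 0.533, 0.0]
contact_force: [-0.3, -1.0, -1.1]
grip_width: 0.0424
grasp_force: 0.0
```

Request:
{"name": "move_arm", "arguments": {
  "rows": [
    {"tx": 0,"ty": 0,"tz": 0,"wx": 0,"wy": 0,"wz": 0.136},
    {"tx": 0,"ty": 0,"tz": 0,"wx": 0,"wy": 0,"wz": 0.136},
    {"tx": 0,"ty": 0,"tz": 0,"wx": 0,"wy": 0,"wz": 0.136},
    {"tx": 0,"ty": 0,"tz": 0,"wx": 0,"wy": 0,"wz": 0.136},
    {"tx": 0,"ty": 0,"tz": 0,"wx": 0,"wy": 0,"wz": 0},
    {"tx": 0,"ty": 0,"tz": 0,"wx": 0,"wy": 0,"wz": 0},
    {"tx": 0,"ty": 0,"tz": 0,"wx": 0,"wy": 0,"wz": 0}
  ]
}}

```text
clock: 11.85
tool_pos: [0.5186, -0.078, 0.2448]
tcp_rot: [-0.0, 0.958, 0.287, 0.0]
contact_force: [0.3, -0.3, 0.9]
grip_width: 0.043
grasp_force: 0.0
```

```bash
python3 -c "from h import *;snapw('w5')"; python3 st.py .5172 -.0778 .188 33.3
```

```text
11.9 [ 0.51855729 -0.07804322  0.24482521] [-0.001  -0.001   0.0568] xang 33.34 wz 0.001 tilt [ 0.  0. -1.] q6 0.71 [-0.1 -0.2  0.3] [0.044 0.033 0.017] 0.042717612380147534 0.0
```

View pics/w5.png

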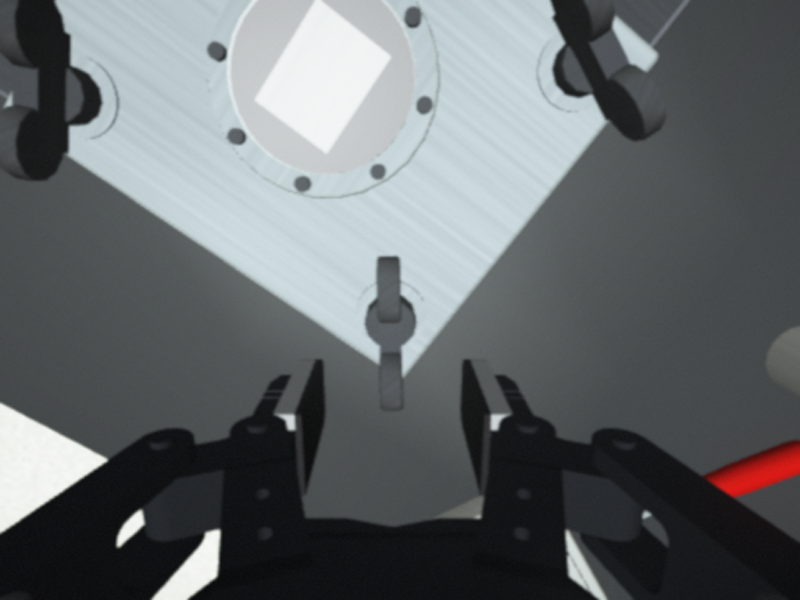

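The near-right wings run from (388,257) to (391,408), well centred and about 1° off. I'll apply small corrections and grip.

Request:
{"name": "move_arm", "arguments": {
  "rows": [
    {"tx": -0.001,"ty": -0.0005,"tz": 0.02,"wx": 0,"wy": 0,"wz": -0.018},
    {"tx": 0,"ty": 0,"tz": 0.02,"wx": 0,"wy": 0,"wz": 0},
    {"tx": 0,"ty": 0,"tz": 0.016,"wx": 0,"wy": 0,"wz": 0},
    {"tx": 0,"ty": 0,"tz": 0,"wx": 0,"wy": 0,"wz": 0}
  ]
}}

```text
clock: 12.3
tool_pos: [0.5157, -0.0777, 0.1868]
tcp_rot: [-0.001, 0.955, 0.295, -0.002]
contact_force: [-1.1, 0.4, 0.3]
grip_width: 0.0427
grasp_force: 0.0
```

Request:
{"name": "move_arm", "arguments": {
  "rows": [
    {"tx": 0,"ty": 0,"tz": 0,"wx": 0,"wy": 0,"wz": 0},
    {"tx": 0,"ty": 0,"tz": 0,"wx": 0,"wy": 0,"wz": 0},
    {"tx": 0,"ty": 0,"tz": 0,"wx": 0,"wy": 0,"wz": 0},
    {"tx": 0,"ty": 0,"tz": 0,"wx": 0,"wy": 0,"wz": 0},
    {"tx": 0,"ty": 0,"tz": 0,"wx": 0,"wy": 0,"wz": 0}
  ],
  "claw": 0
}}

```text
clock: 12.8
tool_pos: [0.5176, -0.0776, 0.19]
tcp_rot: [-0.0, 0.956, 0.295, 0.001]
contact_force: [-2.3, 4.4, 5.7]
grip_width: 0.0071
grasp_force: 59.3
```

```bash
python3 st.py .5172 -.0778 .188 -42.7
```

```text
12.8 [ 0.51757324 -0.07760591  0.19000814] [-0.0004 -0.      0.002 ] xang 34.27 wz 1.343 tilt [ 0.001  0.001 -1.   ] q6 0.69 [-2.3  4.4  5.7] [0.616 0.332 0.138] 0.007134713874164655 59.29441586136818
```

Total turn is about 1.39, which includes a slight overdrive to reach the stop.

Request:
{"name": "move_arm", "arguments": {
  "rows": [
    {"tx": 0,"ty": 0,"tz": -0.001,"wx": 0,"wy": 0,"wz": 0.1},
    {"tx": 0,"ty": 0,"tz": 0,"wx": 0,"wy": 0,"wz": 0.13},
    {"tx": 0,"ty": 0,"tz": 0,"wx": 0,"wy": 0,"wz": 0.13},
    {"tx": 0,"ty": 0,"tz": 0,"wx": 0,"wy": 0,"wz": 0.13},
    {"tx": 0,"ty": 0,"tz": 0,"wx": 0,"wy": 0,"wz": 0.13},
    {"tx": 0,"ty": 0,"tz": 0,"wx": 0,"wy": 0,"wz": 0.13},
    {"tx": 0,"ty": 0,"tz": 0,"wx": 0,"wy": 0,"wz": 0.13},
    {"tx": 0,"ty": 0,"tz": 0,"wx": 0,"wy": 0,"wz": 0.13}
  ]
}}

```text
clock: 13.6
tool_pos: [0.5175, -0.078, 0.1901]
tcp_rot: [-0.0, 0.978, -0.207, 0.0]
contact_force: [0.1, 1.0, -2.3]
grip_width: 0.007
grasp_force: 59.4
```

Request:
{"name": "move_arm", "arguments": {
  "rows": [
    {"tx": 0,"ty": 0,"tz": 0,"wx": 0,"wy": 0,"wz": 0.13},
    {"tx": 0,"ty": 0,"tz": 0,"wx": 0,"wy": 0,"wz": 0.13},
    {"tx": 0,"ty": 0,"tz": 0,"wx": 0,"wy": 0,"wz": 0.1},
    {"tx": 0,"ty": 0,"tz": 0,"wx": 0,"wy": 0,"wz": 0.02},
    {"tx": 0,"ty": 0,"tz": 0,"wx": 0,"wy": 0,"wz": 0},
    {"tx": 0,"ty": 0,"tz": 0,"wx": 0,"wy": 0,"wz": 0}
  ]
}}

```text
clock: 14.2
tool_pos: [0.5174, -0.0781, 0.1901]
tcp_rot: [0.0, 0.923, -0.385, 0.0]
contact_force: [0.0, 2.1, 0.7]
grip_width: 0.0071
grasp_force: 61.7
```

```bash
python3 st.py .5172 -.0778 .188 -42.7
```

```text
14.2 [ 0.5174301  -0.07810502  0.19005983] [-0.0004 -0.0001  0.0021] xang -45.23 wz -0.044 tilt [ 0. -0. -1.] q6 2.08 [0.  2.1 0.7] [0.401 0.132 0.94 ] 0.007140551298481233 61.67929276896757
```

Near-right is home with torque at 0.94 N m. Next is far-left. I'll turn the wrist anticlockwise to keep joint 6 well inside its range.

Request:
{"name": "move_arm", "arguments": {
  "rows": [
    {"tx": 0,"ty": 0,"tz": 0,"wx": 0,"wy": 0,"wz": 0},
    {"tx": 0,"ty": 0,"tz": 0,"wx": 0,"wy": 0,"wz": 0},
    {"tx": 0,"ty": 0,"tz": 0,"wx": 0,"wy": 0,"wz": 0},
    {"tx": 0,"ty": 0,"tz": -0.02,"wx": 0,"wy": 0,"wz": 0},
    {"tx": 0,"ty": 0,"tz": -0.035,"wx": 0,"wy": 0,"wz": 0},
    {"tx": -0.0025,"ty": -0.0411,"tz": 0,"wx": 0,"wy": 0,"wz": 0},
    {"tx": -0.0025,"ty": -0.0411,"tz": 0,"wx": 0,"wy": 0,"wz": 0},
    {"tx": -0.0025,"ty": -0.0411,"tz": 0,"wx": 0,"wy": 0,"wz": 0}
  ],
  "claw": 0.5
}}

```text
clock: 15.0
tool_pos: [0.6011, 0.0142, 0.2456]
tcp_rot: [-0.0, 0.922, -0.386, 0.001]
contact_force: [0.6, -0.8, -0.5]
grip_width: 0.0428
grasp_force: 0.0
```

Request:
{"name": "move_arm", "arguments": {
  "rows": [
    {"tx": -0.0025,"ty": -0.0411,"tz": 0,"wx": 0,"wy": 0,"wz": 0},
    {"tx": -0.0025,"ty": -0.0411,"tz": 0,"wx": 0,"wy": 0,"wz": 0},
    {"tx": 0,"ty": 0,"tz": 0,"wx": 0,"wy": 0,"wz": -0.147},
    {"tx": 0,"ty": 0,"tz": 0,"wx": 0,"wy": 0,"wz": -0.147},
    {"tx": 0,"ty": 0,"tz": 0,"wx": 0,"wy": 0,"wz": -0.147},
    {"tx": 0,"ty": 0,"tz": 0,"wx": 0,"wy": 0,"wz": -0.147},
    {"tx": 0,"ty": 0,"tz": 0,"wx": 0,"wy": 0,"wz": -0.147},
    {"tx": 0,"ty": 0,"tz": 0,"wx": 0,"wy": 0,"wz": -0.147}
  ]
}}

```text
clock: 15.8
tool_pos: [0.655, 0.0747, 0.2448]
tcp_rot: [0.0, 0.999, 0.048, 0.0]
contact_force: [1.1, -0.1, 0.0]
grip_width: 0.0426
grasp_force: 0.0
```

Request:
{"name": "move_arm", "arguments": {
  "rows": [
    {"tx": 0,"ty": 0,"tz": 0,"wx": 0,"wy": 0,"wz": -0.147},
    {"tx": 0,"ty": 0,"tz": 0,"wx": 0,"wy": 0,"wz": -0.147},
    {"tx": 0,"ty": 0,"tz": 0,"wx": 0,"wy": 0,"wz": -0.147},
    {"tx": 0,"ty": 0,"tz": 0,"wx": 0,"wy": 0,"wz": -0.147},
    {"tx": 0,"ty": 0,"tz": 0,"wx": 0,"wy": 0,"wz": -0.147},
    {"tx": 0,"ty": 0,"tz": 0,"wx": 0,"wy": 0,"wz": -0.147},
    {"tx": 0,"ty": 0,"tz": 0,"wx": 0,"wy": 0,"wz": -0.147},
    {"tx": 0,"ty": 0,"tz": 0,"wx": 0,"wy": 0,"wz": -0.147}
  ]
}}

```text
clock: 16.6
tool_pos: [0.655, 0.0747, 0.2448]
tcp_rot: [0.0, 0.805, 0.594, -0.0]
contact_force: [-0.0, -0.4, -0.2]
grip_width: 0.0427
grasp_force: 0.0
```

Request:
{"name": "move_arm", "arguments": {
  "rows": [
    {"tx": 0,"ty": 0,"tz": 0,"wx": 0,"wy": 0,"wz": -0.147},
    {"tx": 0,"ty": 0,"tz": 0,"wx": 0,"wy": 0,"wz": -0.147},
    {"tx": 0,"ty": 0,"tz": 0,"wx": 0,"wy": 0,"wz": -0.147},
    {"tx": 0,"ty": 0,"tz": 0,"wx": 0,"wy": 0,"wz": -0.147},
    {"tx": 0,"ty": 0,"tz": 0,"wx": 0,"wy": 0,"wz": -0.147},
    {"tx": 0,"ty": 0,"tz": 0,"wx": 0,"wy": 0,"wz": -0.147},
    {"tx": 0,"ty": 0,"tz": 0,"wx": 0,"wy": 0,"wz": -0.147},
    {"tx": 0,"ty": 0,"tz": 0,"wx": 0,"wy": 0,"wz": -0.147}
  ]
}}

```text
clock: 17.4
tool_pos: [0.655, 0.0747, 0.2448]
tcp_rot: [0.0, 0.34, 0.94, -0.0]
contact_force: [-0.6, 0.4, 0.2]
grip_width: 0.0427
grasp_force: 0.0
```

Request:
{"name": "move_arm", "arguments": {
  "rows": [
    {"tx": 0,"ty": 0,"tz": 0,"wx": 0,"wy": 0,"wz": -0.147},
    {"tx": 0,"ty": 0,"tz": 0,"wx": 0,"wy": 0,"wz": -0.147},
    {"tx": 0,"ty": 0,"tz": 0,"wx": 0,"wy": 0,"wz": -0.147},
    {"tx": 0,"ty": 0,"tz": 0,"wx": 0,"wy": 0,"wz": -0.147},
    {"tx": 0,"ty": 0,"tz": 0,"wx": 0,"wy": 0,"wz": -0.147},
    {"tx": 0,"ty": 0,"tz": 0,"wx": 0,"wy": 0,"wz": -0.147},
    {"tx": 0,"ty": 0,"tz": 0,"wx": 0,"wy": 0,"wz": 0},
    {"tx": 0,"ty": 0,"tz": 0,"wx": 0,"wy": 0,"wz": 0}
  ]
}}

```text
clock: 18.2
tool_pos: [0.655, 0.0748, 0.2447]
tcp_rot: [-0.0, -0.089, 0.996, -0.0]
contact_force: [-0.0, 0.1, 0.1]
grip_width: 0.0429
grasp_force: 0.0
```

```bash
python3 -c "from h import *;snapw('w6')"; python3 st.py .6546 .0758 .190 190.8
```

```text
18.25 [0.65493694 0.07483213 0.24476866] [0.0002 0.001  0.0548] xang -169.78 wz -6.293 tilt [-0. -0. -1.] q6 -1.74 [-1.3 -0.7  0.1] [-0.     0.02  -0.021] 0.04276673944917007 0.0
```

View pics/w6.png

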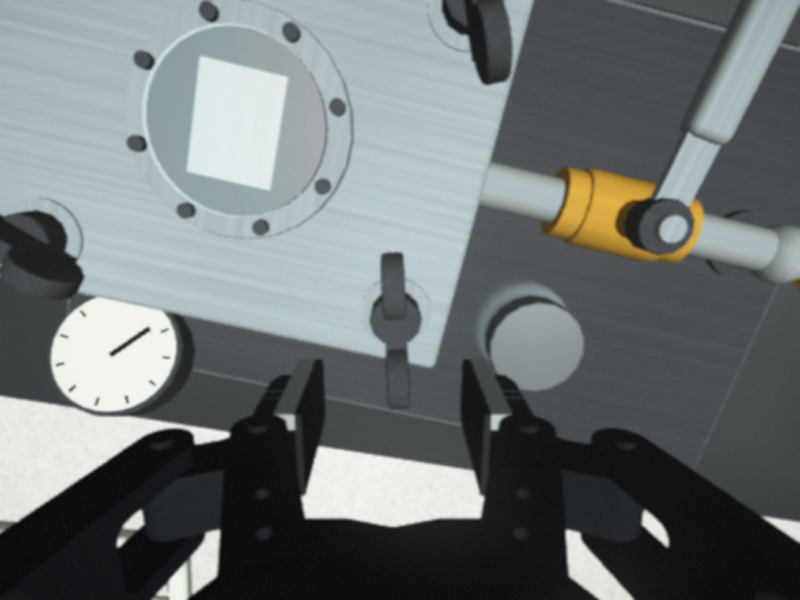

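The far-left wings run from (392,254) to (399,407), so I need ty +0.0012 and wz -0.045. The lever pivot shows at (665,228).

Request:
{"name": "move_arm", "arguments": {
  "rows": [
    {"tx": 0,"ty": 0.0012,"tz": 0.02,"wx": 0,"wy": 0,"wz": -0.045},
    {"tx": 0,"ty": 0,"tz": 0.02,"wx": 0,"wy": 0,"wz": 0},
    {"tx": 0,"ty": 0,"tz": 0.0155,"wx": 0,"wy": 0,"wz": 0},
    {"tx": 0,"ty": 0,"tz": 0,"wx": 0,"wy": 0,"wz": 0}
  ]
}}

```text
clock: 18.65
tool_pos: [0.6528, 0.0761, 0.1868]
tcp_rot: [-0.002, -0.112, 0.994, 0.0]
contact_force: [-0.4, 0.1, -1.1]
grip_width: 0.0427
grasp_force: 0.0
```

Request:
{"name": "move_arm", "arguments": {
  "rows": [
    {"tx": 0,"ty": 0,"tz": 0,"wx": 0,"wy": 0,"wz": 0},
    {"tx": 0,"ty": 0,"tz": 0,"wx": 0,"wy": 0,"wz": 0},
    {"tx": 0,"ty": 0,"tz": 0,"wx": 0,"wy": 0,"wz": 0},
    {"tx": 0,"ty": 0,"tz": 0,"wx": 0,"wy": 0,"wz": 0},
    {"tx": 0,"ty": 0,"tz": 0,"wx": 0,"wy": 0,"wz": 0}
  ],
  "claw": 0
}}

```text
clock: 19.15
tool_pos: [0.6555, 0.0762, 0.1907]
tcp_rot: [0.001, -0.113, 0.994, -0.0]
contact_force: [-0.5, -0.1, 5.7]
grip_width: 0.0071
grasp_force: 60.9
```

```bash
python3 st.py .6546 .0758 .188 -247.7
```

```text
19.15 [0.65551678 0.07618156 0.19072085] [ 0.001  -0.0002  0.0027] xang -166.99 wz 1.409 tilt [ 0.002 -0.    -1.   ] q6 -1.79 [-0.5 -0.1  5.7] [ 0.047  0.124 -0.019] 0.007101733778377081 60.92754654586315
```

Total is about 1.46: 0.10 + 7×0.13 + 3×0.13 + 0.06.

Request:
{"name": "move_arm", "arguments": {
  "rows": [
    {"tx": 0,"ty": 0,"tz": -0.001,"wx": 0,"wy": 0,"wz": 0.1},
    {"tx": 0,"ty": 0,"tz": 0,"wx": 0,"wy": 0,"wz": 0.13},
    {"tx": 0,"ty": 0,"tz": 0,"wx": 0,"wy": 0,"wz": 0.13},
    {"tx": 0,"ty": 0,"tz": 0,"wx": 0,"wy": 0,"wz": 0.13},
    {"tx": 0,"ty": 0,"tz": 0,"wx": 0,"wy": 0,"wz": 0.13},
    {"tx": 0,"ty": 0,"tz": 0,"wx": 0,"wy": 0,"wz": 0.13},
    {"tx": 0,"ty": 0,"tz": 0,"wx": 0,"wy": 0,"wz": 0.13},
    {"tx": 0,"ty": 0,"tz": 0,"wx": 0,"wy": 0,"wz": 0.13}
  ]
}}

```text
clock: 19.95
tool_pos: [0.6552, 0.0753, 0.1907]
tcp_rot: [0.001, 0.384, 0.923, -0.0]
contact_force: [0.5, -2.5, 1.6]
grip_width: 0.0069
grasp_force: 60.5
```

Request:
{"name": "move_arm", "arguments": {
  "rows": [
    {"tx": 0,"ty": 0,"tz": 0,"wx": 0,"wy": 0,"wz": 0.13},
    {"tx": 0,"ty": 0,"tz": 0,"wx": 0,"wy": 0,"wz": 0.13},
    {"tx": 0,"ty": 0,"tz": 0,"wx": 0,"wy": 0,"wz": 0.13},
    {"tx": 0,"ty": 0,"tz": 0,"wx": 0,"wy": 0,"wz": 0.06},
    {"tx": 0,"ty": 0,"tz": 0,"wx": 0,"wy": 0,"wz": 0},
    {"tx": 0,"ty": 0,"tz": 0,"wx": 0,"wy": 0,"wz": 0}
  ]
}}

```text
clock: 20.55
tool_pos: [0.6549, 0.0752, 0.1908]
tcp_rot: [0.001, 0.577, 0.817, -0.001]
contact_force: [-0.3, -4.8, 4.3]
grip_width: 0.0073
grasp_force: 63.0
```

```bash
python3 st.py .6546 .0758 .188 112.3; python3 - <<'E'
from h import *
s=np.load("w6.npy",allow_pickle=True).item();k=lambda a:(np.array(a)+.5)*.64-.5
a,b=unproj(s,k([(673,229),(768,10)]),.165);print(a,b,np.degrees(np.arctan2(*(b-a)[1::-1])))
p=[.5862,-.001,-.047]
ax=W(p,[0,.19,.16])[0];print(ax)
for an in(170.5,):
  r=np.radians(an);print(an,ax[:2]+.085*np.array([np.cos(r),np.sin(r)]))
E
```

```text
20.55 [0.65493116 0.07515468 0.19075349] [ 0.0007 -0.0001  0.0028] xang 109.52 wz -0.048 tilt [ 0.001 -0.002 -1.   ] q6 -0.33 [-0.3 -4.8  4.3] [-0.96   0.109  0.965] 0.007290237722160474 63.00445263739675
[0.59575352 0.19305145 0.165     ] [0.50488925 0.20195599 0.165     ] 174.402987628006
[0.59512671 0.18879018 0.16      ]
170.5 [0.51129244 0.20281923]
```

All four screws are home, with the last torque at 0.97 N m. Next is the valve lever.

Request:
{"name": "move_arm", "arguments": {
  "rows": [
    {"tx": 0,"ty": 0,"tz": 0,"wx": 0,"wy": 0,"wz": 0},
    {"tx": 0,"ty": 0,"tz": 0,"wx": 0,"wy": 0,"wz": 0},
    {"tx": 0,"ty": 0,"tz": 0,"wx": 0,"wy": 0,"wz": 0},
    {"tx": 0,"ty": 0,"tz": -0.02,"wx": 0,"wy": 0,"wz": 0},
    {"tx": 0,"ty": 0,"tz": -0.035,"wx": 0,"wy": 0,"wz": 0},
    {"tx": 0.0418,"ty": -0.0233,"tz": 0,"wx": 0,"wy": 0,"wz": 0},
    {"tx": 0.0418,"ty": -0.0233,"tz": 0,"wx": 0,"wy": 0,"wz": 0},
    {"tx": 0.0418,"ty": -0.0233,"tz": 0,"wx": 0,"wy": 0,"wz": 0}
  ],
  "claw": 0.5
}}

```text
clock: 21.35
tool_pos: [0.546, 0.1724, 0.2454]
tcp_rot: [-0.0, 0.579, 0.816, 0.0]
contact_force: [0.7, 0.7, 0.7]
grip_width: 0.0426
grasp_force: 0.0
```

Request:
{"name": "move_arm", "arguments": {
  "rows": [
    {"tx": 0.0418,"ty": -0.0233,"tz": 0,"wx": 0,"wy": 0,"wz": 0},
    {"tx": 0,"ty": 0,"tz": 0,"wx": 0,"wy": 0,"wz": -0.136},
    {"tx": 0,"ty": 0,"tz": 0,"wx": 0,"wy": 0,"wz": -0.136},
    {"tx": 0,"ty": 0,"tz": 0,"wx": 0,"wy": 0,"wz": -0.136},
    {"tx": 0,"ty": 0,"tz": 0,"wx": 0,"wy": 0,"wz": -0.136},
    {"tx": 0,"ty": 0,"tz": 0,"wx": 0,"wy": 0,"wz": -0.136},
    {"tx": 0,"ty": 0,"tz": 0,"wx": 0,"wy": 0,"wz": -0.136},
    {"tx": 0,"ty": 0,"tz": 0,"wx": 0,"wy": 0,"wz": -0.136}
  ]
}}

```text
clock: 22.15
tool_pos: [0.5111, 0.2034, 0.2452]
tcp_rot: [-0.0, 0.137, 0.991, 0.0]
contact_force: [0.2, 0.4, 0.2]
grip_width: 0.0426
grasp_force: 0.0
```

Request:
{"name": "move_arm", "arguments": {
  "rows": [
    {"tx": 0,"ty": 0,"tz": 0,"wx": 0,"wy": 0,"wz": -0.136},
    {"tx": 0,"ty": 0,"tz": 0,"wx": 0,"wy": 0,"wz": 0},
    {"tx": 0,"ty": 0,"tz": 0,"wx": 0,"wy": 0,"wz": 0},
    {"tx": 0,"ty": 0,"tz": 0,"wx": 0,"wy": 0,"wz": 0}
  ]
}}

```text
clock: 22.55
tool_pos: [0.5112, 0.2031, 0.2453]
tcp_rot: [-0.0, 0.074, 0.997, 0.0]
contact_force: [-0.6, -0.5, 0.3]
grip_width: 0.0427
grasp_force: 0.0
```

```bash
python3 -c "from h import *;snapw('w7')"; python3 st.py .5113 .2018 .147 172
```

```text
22.6 [0.51122844 0.20308832 0.24527805] [-0.0003 -0.0013  0.0983] xang 171.59 wz -0.007 tilt [-0.  0. -1.] q6 -1.17 [ 0.5  0.  -0. ] [ 0.002 -0.011  0.052] 0.042678718196648174 0.0
```

View pics/w7.png

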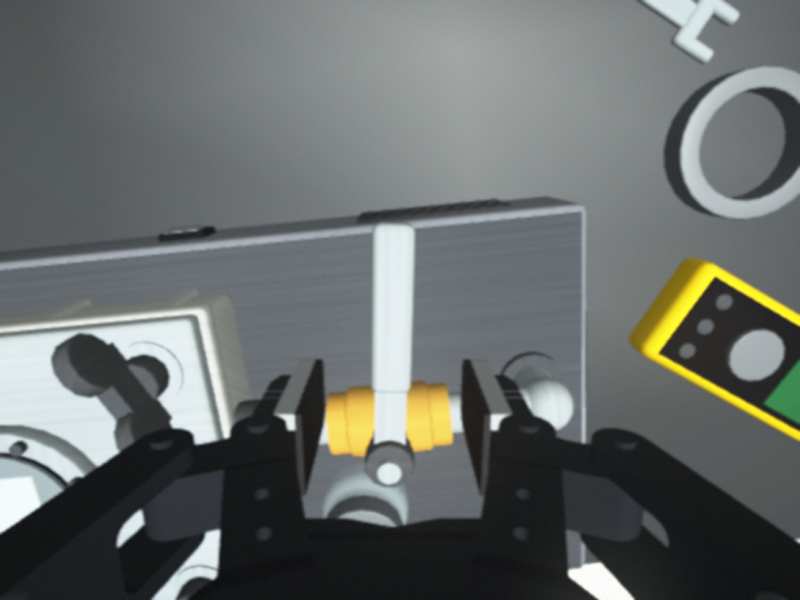

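The lever stands vertical in the picture, with its tip at (394,225) and pivot at (389,470), centred between the pads. I'll work out the radius.

```bash
python3 - <<'E'
from h import *
s=np.load("w7.npy",allow_pickle=True).item();k=lambda a:(np.array(a)+.5)*.64-.5
a,b=unproj(s,k([(389,470),(394,225)]),.165);print(a,b,np.linalg.norm(a-b),np.degrees(np.arctan2(*(b-a)[1::-1])))
E
```

```text
[0.59734548 0.18940849 0.165     ] [0.47244134 0.21059451 0.165     ] 0.12668817107545388 170.37321292894873
```

Request:
{"name": "move_arm", "arguments": {
  "rows": [
    {"tx": 0,"ty": 0,"tz": 0.035,"wx": 0,"wy": 0,"wz": 0.015},
    {"tx": 0,"ty": 0,"tz": 0.035,"wx": 0,"wy": 0,"wz": 0},
    {"tx": 0,"ty": 0,"tz": 0.028,"wx": 0,"wy": 0,"wz": 0},
    {"tx": 0,"ty": 0,"tz": 0,"wx": 0,"wy": 0,"wz": 0}
  ]
}}

```text
clock: 23.0
tool_pos: [0.5081, 0.2022, 0.1438]
tcp_rot: [-0.004, 0.08, 0.997, -0.001]
contact_force: [-1.1, 0.5, -0.3]
grip_width: 0.0426
grasp_force: 0.0
```

Request:
{"name": "move_arm", "arguments": {
  "rows": [
    {"tx": 0,"ty": 0,"tz": 0,"wx": 0,"wy": 0,"wz": 0},
    {"tx": 0,"ty": 0,"tz": 0,"wx": 0,"wy": 0,"wz": 0},
    {"tx": 0,"ty": 0,"tz": 0,"wx": 0,"wy": 0,"wz": 0},
    {"tx": 0,"ty": 0,"tz": 0,"wx": 0,"wy": 0,"wz": 0}
  ],
  "claw": 0
}}

```text
clock: 23.4
tool_pos: [0.5123, 0.2031, 0.1488]
tcp_rot: [0.001, 0.08, 0.997, 0.0]
contact_force: [-0.6, -0.2, 4.4]
grip_width: 0.0187
grasp_force: 59.9
```

```bash
python3 st.py .5113 .2018 .147 87.3
```

```text
23.4 [0.51225648 0.20311167 0.14875165] [ 0.0007 -0.0014  0.0017] xang 170.82 wz 1.458 tilt [ 0.003  0.    -1.   ] q6 -1.16 [-0.6 -0.2  4.4] [-0.198  0.072 -0.305] 0.018746469528571227 59.94988739490509
```

Request:
{"name": "move_arm", "arguments": {
  "rows": [
    {"tx": -0.0007,"ty": 0.011,"tz": 0,"wx": 0,"wy": 0,"wz": 0.13},
    {"tx": -0.0007,"ty": 0.011,"tz": 0,"wx": 0,"wy": 0,"wz": 0.13},
    {"tx": -0.0007,"ty": 0.011,"tz": 0,"wx": 0,"wy": 0,"wz": 0.13},
    {"tx": -0.0007,"ty": 0.011,"tz": 0,"wx": 0,"wy": 0,"wz": 0.13},
    {"tx": -0.0007,"ty": 0.011,"tz": 0,"wx": 0,"wy": 0,"wz": 0.13},
    {"tx": -0.0007,"ty": 0.011,"tz": 0,"wx": 0,"wy": 0,"wz": 0.13}
  ]
}}

```text
clock: 24.0
tool_pos: [0.5463, 0.2572, 0.1488]
tcp_rot: [0.002, 0.455, 0.891, -0.0]
contact_force: [1.7, -8.4, 4.4]
grip_width: 0.0183
grasp_force: 60.0
```

```bash
python3 st.py .598 .274 .147 87.3
```

```text
24.0 [0.54625059 0.25722871 0.14875712] [-0.0167  0.0518  0.0019] xang 125.88 wz 0.673 tilt [ 0.003 -0.002 -1.   ] q6 -0.3 [ 1.7 -8.4  4.4] [-1.264 -0.198 -0.127] 0.01832042438580621 59.996434450149536
```

Request:
{"name": "move_arm", "arguments": {
  "rows": [
    {"tx": -0.0007,"ty": 0.011,"tz": 0,"wx": 0,"wy": 0,"wz": 0.13},
    {"tx": -0.0007,"ty": 0.011,"tz": 0,"wx": 0,"wy": 0,"wz": 0.13},
    {"tx": -0.0007,"ty": 0.011,"tz": 0,"wx": 0,"wy": 0,"wz": 0.13},
    {"tx": -0.0007,"ty": 0.011,"tz": 0,"wx": 0,"wy": 0,"wz": 0.13},
    {"tx": -0.0007,"ty": 0.011,"tz": 0,"wx": 0,"wy": 0,"wz": 0.13},
    {"tx": 0,"ty": 0.002,"tz": 0,"wx": 0,"wy": 0,"wz": 0.025},
    {"tx": 0,"ty": 0,"tz": 0,"wx": 0,"wy": 0,"wz": 0}
  ]
}}

```text
clock: 24.7
tool_pos: [0.5988, 0.2726, 0.1488]
tcp_rot: [0.001, 0.723, 0.691, -0.001]
contact_force: [-2.2, -7.5, 6.0]
grip_width: 0.0185
grasp_force: 60.3
```

```bash
python3 st.py .598 .274 .147 87.3
```

```text
24.7 [0.59882524 0.27264099 0.14875347] [ 0.0013 -0.0009  0.0017] xang 87.46 wz 0.003 tilt [ 0.    -0.003 -1.   ] q6 0.37 [-2.2 -7.5  6. ] [-1.172  0.329  0.08 ] 0.018467849356292792 60.29072642326355
```

Request:
{"name": "move_arm", "arguments": {
  "rows": [
    {"tx": 0,"ty": 0.0025,"tz": 0,"wx": 0,"wy": 0,"wz": 0.03},
    {"tx": 0,"ty": 0.001,"tz": 0,"wx": 0,"wy": 0,"wz": 0.01},
    {"tx": 0,"ty": 0,"tz": 0,"wx": 0,"wy": 0,"wz": 0},
    {"tx": 0,"ty": 0,"tz": 0,"wx": 0,"wy": 0,"wz": 0}
  ]
}}

```text
clock: 25.1
tool_pos: [0.599, 0.2722, 0.1486]
tcp_rot: [-0.0, 0.735, 0.678, -0.003]
contact_force: [-10.8, -7.4, 12.1]
grip_width: 0.0185
grasp_force: 63.3
```

```bash
python3 st.py .598 .274 .147 87.3
```

```text
25.1 [0.5989678  0.27218018 0.14862753] [ 0.0017 -0.0011  0.0016] xang 85.31 wz -0.035 tilt [-0.005 -0.004 -1.   ] q6 0.41 [-10.8  -7.4  12.1] [-1.239  1.609  0.715] 0.018521735257859738 63.33021283149719
```

The lever is on its stop, since the position holds while force and torque rise. I'll open the claw and lift clear.

Request:
{"name": "move_arm", "arguments": {
  "rows": [
    {"tx": 0,"ty": 0,"tz": 0,"wx": 0,"wy": 0,"wz": 0},
    {"tx": 0,"ty": 0,"tz": 0,"wx": 0,"wy": 0,"wz": 0},
    {"tx": 0,"ty": 0,"tz": 0,"wx": 0,"wy": 0,"wz": 0},
    {"tx": 0,"ty": 0,"tz": -0.02,"wx": 0,"wy": 0,"wz": 0},
    {"tx": 0,"ty": 0,"tz": -0.04,"wx": 0,"wy": 0,"wz": 0},
    {"tx": 0,"ty": 0,"tz": -0.04,"wx": 0,"wy": 0,"wz": 0},
    {"tx": 0,"ty": 0,"tz": -0.04,"wx": 0,"wy": 0,"wz": 0},
    {"tx": 0,"ty": 0,"tz": 0,"wx": 0,"wy": 0,"wz": 0}
  ],
  "claw": 0.5
}}

```text
clock: 25.9
tool_pos: [0.6059, 0.2757, 0.2946]
tcp_rot: [0.003, 0.736, 0.677, 0.006]
contact_force: [0.8, 0.2, 0.9]
grip_width: 0.0429
grasp_force: 0.0
```

```bash
python3 - <<'E'
from h import *
from rig import optics
import cv2
s=optics.snapshot("scene");a=cv2.cvtColor(s["img"],cv2.COLOR_RGB2BGR)
cv2.imwrite("pics/fin.png",cv2.resize(a[150:310,150:350],(750,600),interpolation=cv2.INTER_CUBIC))
E
```

```text
(no output)
```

View pics/fin.png

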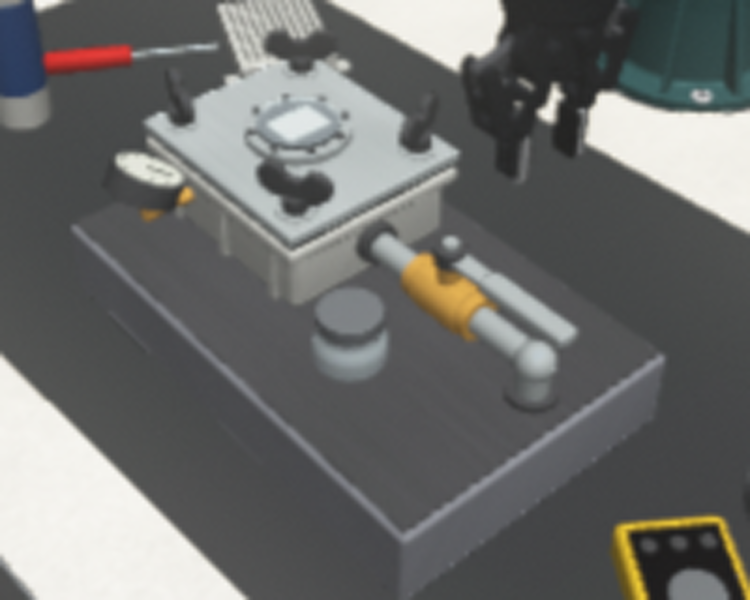

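The lever, from (450,245) to (575,335), lies along the pipe, the wings are turned, and the gripper is clear of everything. I'll hand it in.

```bash
python3 -c "
from rig import workorder
print(workorder.sign_off())"
```

```text
the job is handed in; nothing more can be done
None
```

I turned all four wing screws to their stops in cross order, then swung the suction valve lever to its open stop, released it and handed the job in at about 26 s of 72 s; the sign-off returned no verdict.

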